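Start the bolt of an icing embossing press

ROBOT

A 6-joint arm with a two-finger parallel gripper is mounted at the origin on the work surface. World frame = base frame: x ahead of the robot, y to its left, z up, the work surface at z = 0. Lengths are in m, angles in rad, forces in N, time in s.
With the tool pointing down it reaches from about 0.375 to 0.925 m from the base axis. Payload 5.7 kg.
Tool frame: the origin (TCP) lies where the fingers leave the gripper's body, on its centre line; the fingertips stand 80 mm ahead of it and the grasp point (between the pads) lies 61 mm ahead of it; z points along the fingers, y is the line along which they close (so a half turn about z gives the same grasp; the last joint's range is limited). The gripper opens to 88 mm and grips with 3 to 60 N. Pads are 20 mm wide; open, the fingers measure 115 mm over their backs; the gripper's body (75 mm by 178 mm) begins 61 mm behind the grasp point.
Start: joints at [1.112, 0.359, 1.51, -0, 1.272, -0.115], TCP at [0.202, 0.565, 0.303] pointing down, gripper open.
Joint ranges: [-2.97, 2.97], [-1.01, 2.36], [0.21, 2.38], [-0.96, 4.11], [0.2, 2.71], [-2.98, 2.98]. Speed limits (rad/s): [2.39, 2.39, 3.14, 3.14, 3.14, 3.14].

INTERFACE

Orientations are given as [roll, pitch, yaw] about the fixed x, y, z axes, in that order (R = Rz(yaw) Ry(pitch) Rx(roll)).
In Python, from rig import r gives the robot as it stands.
- The arm moves only by the tool arm_command, never from a script. Its argument "plan" is a list that holds one entry, the list of rows, each a list of 6 numbers: the shift along the tool's x, y, z each as a share of 0.4 m, from -1 to 1, then the turn, a rotation vector about the tool's x, y, z each as a share of pi rad, from -1 to 1. A call has 1 to 10 rows; each row is the pose to reach, as a shift and turn from the pose commanded when the call began, along the tool's axes at that moment, turning the shorter way round; what a row does not reach only later rows make up. A row lasts 1/8 s, in which the tool goes at most 62.5 mm and 10.7 degrees, less where a joint would pass 70% of its speed; a pose out of reach is approached as far as the arm can. A call with a number of a shift or a turn outside -1 to 1 is refused whole. A call with a gripper value outside its range is refused whole. "claw" is the gripper's target within -1 to 1 (shut at 1, half-way at 0, fully open at -1), set as the call begins (left out, the last holds). The fingers move at their own pace and stop on an object; "newtons" is the grip in N (left out, the last holds). Time passes only in rows, so rows that repeat a pose let the fingers close. It gives the time, the measured TCP pose, the force and the opening at its end, in the units of the state.
- r.get_state(): the state, without advancing time (a new reading comes with each control period).
- r.snapshot(name): name is "side" or "top"; returns (picture, depth): 480x640x3 uint8, red, green, blue; 480x640 float32, m along the optical axis (not along the pixel's ray), 0 where there is no reading.
- r.calibration(name): a dict with "fov_y" (degrees; the focal length in pixels is half the picture's height over the tangent of half this angle, whatever the lens; pixels are square), "cx", "cy" (the principal point, pixels), "world_to_cam" (4x4, takes a point from world to camera coordinates). Camera axes: x right, y up, looking along -z (the intrinsics and any distortion apply to the point x, -y, -z); pixel columns grow to the right and rows downward; lengths in m; the calibration is good to about 2 mm. A picture is of the moment at which its call begins. calibration takes no time and is no camera call.
- r.close_job(): hands the job in, once; it reports no verdict.
Trained networks look in the newest picture that a camera, given by its name, has taken for a name from the list of things; names that differ only in an ending like _2 or _b are one class to them, and where a whole thing is asked for, a point or a joint stands for the part that bears it (a point fixed in the world has none). Each returns a list of dicts, best first, with "conf" (0 to 1); they miss things now and then, are a little off and sometimes report something else, mostly with a low value. They report only what shows in the picture. A call takes as long as a camera call. They do not tell look-alikes from the thing itself.
- r.spot_in(camera, thing): "box" ([centre column, centre row, width, height] in pixels, round what is visible of it).
- r.cut_out(camera, thing): "pixels" (480x640 bool, what is visible of it) and "box" ([centre column, centre row, width, height] in pixels, round what is visible of it).
The state is a dict: "t": time; "q": joint angles; "joint_velocities": joint speeds; "tau": joint torques, N m; "position": TCP position; "eef_rot": TCP orientation; "ft_force": force on the tool from outside, world axes, zero at the start; "moment": the same for the moment, N m; "opening": finger opening in m.
Only numpy, scipy, OpenCV 4.12 (cv2) and the standard library are available. Lean on these libraries where they do the work, as an engineer would, in place of code of your own. Each camera call takes 0.05 s, during which the arm holds its last target. There are 200 camera calls.

TASK

The green tin standing on the press is in the way of the crank: set it upright on the blue round mat first and leave it there. Then find the thread of the press bolt: turn the crank backward (counterclockwise from above) until the bolt drops, then turn it one full turn forward (clockwise), no further, and finish still holding the red crank handle between the fingers so that the bolt stays started. Leave the other things on the bench and on the press alone.

Things in the scene. Friction and masses are not known exactly. Their poses are not given: they have to be found in the camera images.
- press: small fixed press: grey base, aluminium deck 220 x 180 mm (its x, y), top 80 mm above the table, brass threaded boss in the middle (48 mm wide, top at 96 mm). In it stands the bolt with a yellow collar, a dark hub (32 mm wide), a flat steel crank arm (20 mm wide, 12 mm thick) and an upright red handle. Origin: at table height on the bolt's vertical axis; z up
- crank (a joint): turn of crank and bolt (rad), growing forward (clockwise from above). Starts at 0.6 to 1.7, not engaged; forward from there it binds at 2.4. Turned backward, the bolt drops between 0.1 and -0.2 (stop at -0.5). Then forward it winds into the thread: 6.28 is one turn, stop at 8.6. Handle's angle in the press's frame: 3.65 - crank. Turns with 1 to 2 N at the handle, stays where left
- screw (a joint): height of bolt, collar, crank and handle together (m, up positive): 0.010 while the bolt stands on top of its thread, 0 right after the drop, then -0.012 for each forward turn (-0.012 when started by one turn). Weight and a spring press it down with about 15 N
- handle: upright red handle on the crank arm's end, 18 mm thick, 42 mm tall, smooth: gripped with under 12 N it slides down in the fingers as the bolt drops (gripped harder it may hang until let go); it spins freely on its spindle, so it can be led round without turning the gripper. Origin: centre of its lower end on the arm's top face, 55 mm from the bolt axis, 144 mm above the table + screw (154 at the start, 132 after one turn)
- handle_mid (a point): the middle of the red handle, 21 mm above its lower end, where to hold it
- tin: green-labelled round tin, 44 mm wide, 75 mm tall (straight sides up to 63 mm, narrower lid), 0.1 to 0.2 kg, standing on the deck of the press in the path of the crank. Origin: centre of its underside; z up
- mat: blue round ribbed mat, 130 mm wide, 6 mm thick, fixed flat on the table left or right of the press. Origin: centre of its underside; z up
- board: round wooden board 130 mm wide, 10 mm thick, fixed on the table at the other side; the steel cutter stands on it. Origin: centre of its underside
- cutter: bystander: steel ring cutter, 52 mm wide, 35 mm tall, on the wooden board. Origin: centre of its underside
- plaque: bystander: white scalloped oval plaque 63 x 49 mm, 8 mm thick, lying on the press's deck; the crank arm passes well above it. Origin: centre of its underside
- tumbler: bystander: clear glass tumbler 72 mm wide, 100 mm tall. Origin: centre of its underside
- jar_blue: bystander: blue-labelled jar 56 mm wide, 60 mm tall. Origin: centre of its underside
- jar_orange: bystander: orange-labelled jar 56 mm wide, 60 mm tall. Origin: centre of its underside
- brush: bystander: brush 200 mm long with a yellow handle, lying on the table. Origin: at table height below its middle
- spatula: bystander: spatula 280 mm long with a dark wooden handle, lying on the table. Origin: at table height below its middle
Things that resemble listed ones, but are neither listed nor needed, are in the scene too. What is shaped like the tin but purple is not meant. Several things look just like the mat: the one meant starts farthest to the robot's left.

How it is judged:
By the outcome, as a careful person would: the job done as asked, in the order asked, and still so for the second after the job is handed in, while the arm keeps its last pose, push and grip.
It also fails if it takes over 72 s, if anything falls off the work surface, if the arm or the gripper's body presses on something with over 40 N, if the wrist force passes 120 N, or if a joint passes its speed limit or range.

## Working session

There is one attempt and no reset: what is moved stays moved. The work goes in short steps, Python scripts to look and compute and a tool call to move; the robot and the scene stay as the last step left them, time stands still between calls to the robot, and variables do not carry over. Pictures are saved under pics/ and viewed, on a budget of 10 in all, crops included, one or two more only if the job needs it, and the job is handed in when it is done.

Besides the shell and the picture viewer there is one more tool, called after "Request:" by a JSON object that holds its "name" and its "arguments". arm_command: Moves the arm, as the interface text tells. Shift numbers are shares of 0.4 m and turn numbers shares of pi rad, none past 1 either way. Its arguments: {"type":"object","properties":{"plan":{"type":"array"},"claw":{"type":"number"},"newtons":{"type":"number"}},"required":["plan"]}

```bash
mkdir -p pics; cat > h.py <<'E'
import numpy as np, cv2
from rig import r
def cam(n):
    c=r.calibration(n); f=240/np.tan(np.radians(c["fov_y"])/2); return c,f
def unproj(n,u,v,d):
    c,f=cam(n); u,v,d=map(np.asarray,(u,v,d))
    P=np.stack([(u-c["cx"])*d/f,-(v-c["cy"])*d/f,-d,np.ones_like(d,dtype=float)],-1)
    return (P@np.linalg.inv(c["world_to_cam"]).T)[...,:3]
def proj(n,p):
    c,f=cam(n); q=c["world_to_cam"]@np.append(p,1); return c["cx"]+f*q[0]/-q[2], c["cy"]-f*q[1]/-q[2]
def cloud(n,pix,dep):
    v,u=np.nonzero(pix&(dep>0)); return unproj(n,u,v,dep[v,u])
E
python3 - <<'E'
from h import *
for n in("side","top"):
    c=r.calibration(n); print({k:(np.round(v,3).tolist() if k=="world_to_cam" else v) for k,v in c.items()})
    im,d=r.snapshot(n); cv2.imwrite(f"pics/{n}0.png",im[...,::-1])
    for t in("press","tin","mat","handle","cutter","board","plaque","tumbler","jar_blue"):
        for o in r.cut_out(n,t):
            P=cloud(n,o["pixels"],d)
            if len(P): print(n,t,round(o["conf"],2),np.round(o["box"]).astype(int).tolist(),np.round(np.median(P,0),3),np.round(np.percentile(P,3,0),3),np.round(np.percentile(P,97,0),3))
print(r.get_state())
E
```

```text
{'fov_y': 55.08839710073933, 'cx': 317.05540900795125, 'cy': 242.32648894770725, 'world_to_cam': [[0.887, -0.461, 0.0, -0.481], [0.304, 0.586, 0.751, -0.275], [-0.347, -0.667, 0.66, -0.942], [0.0, 0.0, 0.0, 1.0]]}
side press 0.96 [334, 263, 105, 108] [ 0.554 -0.046  0.08 ] [ 0.452 -0.125  0.009] [0.671 0.067 0.157]
side tin 0.72 [432, 295, 19, 33] [ 0.741 -0.183  0.057] [ 0.729 -0.195  0.006] [ 0.765 -0.159  0.078]
side tin 0.58 [357, 265, 18, 40] [ 0.591 -0.094  0.134] [ 0.577 -0.103  0.085] [ 0.615 -0.065  0.158]
side mat 0.9 [212, 278, 50, 37] [0.321 0.138 0.007] [0.265 0.082 0.003] [0.378 0.197 0.01 ]
side mat 0.66 [267, 225, 48, 31] [0.528 0.274 0.007] [0.472 0.219 0.003] [0.586 0.333 0.01 ]
side mat 0.29 [357, 267, 23, 38] [ 0.59  -0.094  0.136] [ 0.577 -0.104  0.089] [ 0.614 -0.07   0.158]
side handle 0.47 [318, 221, 4, 24] [0.56  0.036 0.181] [0.555 0.032 0.159] [0.567 0.046 0.198]
side cutter 0.96 [351, 397, 27, 33] [ 0.453 -0.31   0.033] [ 0.429 -0.333  0.013] [ 0.477 -0.284  0.047]
side board 0.65 [355, 406, 68, 65] [ 0.457 -0.327  0.011] [ 0.402 -0.373  0.007] [ 0.516 -0.
[... 1661 characters left out ...]
59] [ 0.684 -0.287  0.014] [ 0.732 -0.241  0.066]
{'t': 1.0, 'q': array([ 1.11188384e+00,  3.58787592e-01,  1.51041268e+00, -1.26832989e-06,
        1.27247349e+00, -1.15095457e-01]), 'joint_velocities': array([ 0.00055691, -0.00227125, -0.00092984, -0.00110529,  0.00016022,
        0.00143019]), 'tau': array([-4.90103575e-04, -5.15334427e+01, -2.71132082e+01,  6.77319244e-02,
        2.43288005e-02, -3.64418997e-05]), 'position': array([0.20224494, 0.56486297, 0.30262533]), 'eef_rot': array([-3.14151194e+00, -8.11009327e-06,  2.79777600e+00]), 'ft_force': array([ 0.34184011, -0.0587663 ,  0.74336131]), 'moment': array([ 0.02343284,  0.04749654, -0.00139593]), 'opening': 0.08780527865674727}
```

```bash
python3 - <<'E'
import cv2,numpy as np
a=cv2.imread("pics/top0.png")[120:360,120:440]; cv2.imwrite("pics/v1.png",cv2.resize(a,(800,600),interpolation=cv2.INTER_CUBIC))
E
```

```text
(no output)
```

View pics/v1.png

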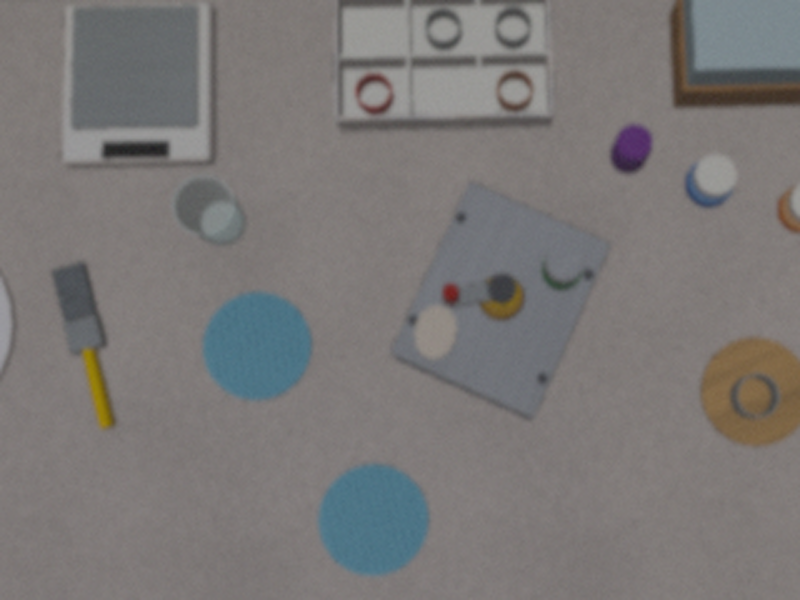

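View pics/side0.png

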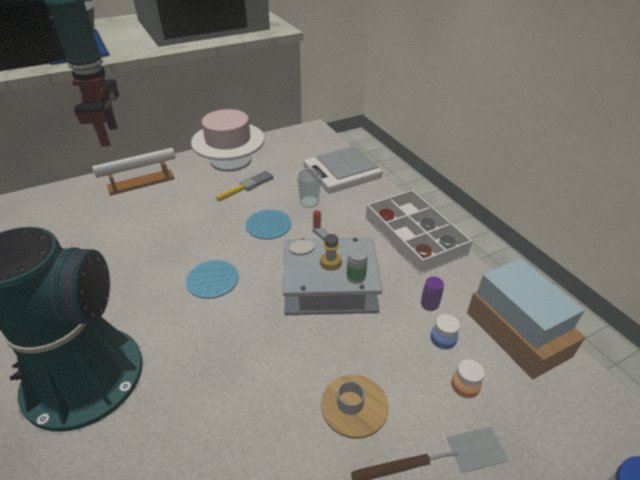

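```bash
cat > m.py <<'E'
from h import *
im,d=r.snapshot("top"); ims,ds=r.snapshot("side")
V,U=np.mgrid[0:480,0:640]
Pt=unproj("top",U,V,d); Ps=unproj("side",U,V,ds)
def sel(P,dd,lo,hi,c,rad): return (dd>0)&(P[...,2]>lo)&(P[...,2]<hi)&(np.hypot(P[...,0]-c[0],P[...,1]-c[1])<rad)
def red(im): i=im.astype(int); return (i[...,0]>1.6*i[...,1])&(i[...,0]>1.6*i[...,2])&(i[...,0]>70)
E
python3 - <<'E'
from m import *
m=sel(Pt,d,.07,.09,(.565,-.01),.17); q=Pt[m][:,:2]
R=cv2.minAreaRect((q*1000).astype(np.float32)); print("deck",R, "n",len(q), "z",np.median(Pt[m][:,2]))
for nm,P,dd,I in(("top",Pt,d,im),("side",Ps,ds,ims)):
    b=P[sel(P,dd,.086,.3,(.565,-.01),.15)]
    for lo in np.arange(.09,.22,.01):
        s=b[(b[:,2]>=lo)&(b[:,2]<lo+.01)]
        if len(s): print(nm,round(lo,3),len(s),[ (k,len(t),np.round(np.median(t,0),3).tolist(),np.round(t.min(0),3)[:2].tolist(),np.round(t.max(0),3)[:2].tolist()) for k,t in (("tin",s[s[:,1]<-.05]),("hub",s[(s[:,1]>-.05)&(s[:,1]<.02)]),("han",s[s[:,1]>.02])) if len(t)])
    rr=red(I)&sel(P,dd,.1,.3,(.565,-.01),.15); 
    if rr.any(): v,u=np.nonzero(rr); print(nm,"red",np.round(np.median(P[rr],0),3),P[rr].min(0).round(3),P[rr].max(0).round(3),u.mean(),v.mean(),len(u))
    i=I.astype(int); g=(i[...,1]>1.15*i[...,0])&(i[...,1]>1.1*i[...,2])&sel(P,dd,.08,.2,(.59,-.08),.06)
    if g.any(): print(nm,"green",np.median(P[g],0).round(3),P[g].min(0).round(3),P[g].max(0).round(3))
for nm,P,dd in(("top",Pt,d),("side",Ps,ds)):
    i=(im if nm=="top" else ims).astype(int); bl=(i[...,2]>1.35*i[...,0])&sel(P,dd,-.01,.03,(.528,.278),.1)
    (c,rad)=cv2.minEnclosingCircle((P[bl][:,:2]*1000).astype(np.float32)); print(nm,"mat",c,rad,P[bl].mean(0).round(3))
E
```

```text
deck ((569.185546875, -11.383529663085938), (180.1407928466797, 221.1224365234375), 64.1431884765625) n 4081 z 0.08115084482318546
top 0.09 193 [('tin', 6, [0.578, -0.072, 0.094], [0.575, -0.085], [0.589, -0.059]), ('hub', 80, [0.554, -0.016, 0.096], [0.545, -0.036], [0.617, 0.012]), ('han', 107, [0.53, 0.063, 0.091], [0.502, 0.035], [0.659, 0.111])]
top 0.1 16 [('tin', 6, [0.576, -0.071, 0.106], [0.574, -0.089], [0.585, -0.062]), ('hub', 10, [0.556, -0.015, 0.101], [0.547, -0.033], [0.564, 0.004])]
top 0.11 10 [('tin', 10, [0.576, -0.079, 0.114], [0.574, -0.097], [0.589, -0.059])]
top 0.12 12 [('tin', 12, [0.584, -0.062, 0.125], [0.576, -0.094], [0.601, -0.058])]
top 0.13 24 [('tin', 12, [0.577, -0.075, 0.133], [0.574, -0.098], [0.589, -0.06]), ('hub', 12, [0.555, -0.017, 0.138], [0.551, -0.027], [0.564, 0.001])]
top 0.14 33 [('tin', 22, [0.581, -0.072, 0.145], [0.575, -0.1], [0.604, -0.06]), ('hub', 8, [0.555, -0.005, 0.142], [0.553, -0.027], [0.578, 0.017]), ('han', 3, [0.551, 0.039, 0.147], [0.551, 0.028], [0.553, 0.047])]
top 0.15 353 [('tin', 175, [0.596, -0.081, 0.156], [0.576
[... 2195 characters left out ...]
, [0.56, -0.022], [0.58, -0.008]), ('han', 26, [0.559, 0.035, 0.165], [0.554, 0.031], [0.567, 0.041])]
side 0.17 26 [('han', 26, [0.56, 0.035, 0.175], [0.553, 0.031], [0.567, 0.041])]
side 0.18 22 [('han', 22, [0.558, 0.036, 0.185], [0.554, 0.031], [0.567, 0.04])]
side 0.19 42 [('han', 42, [0.561, 0.039, 0.195], [0.554, 0.031], [0.571, 0.049])]
side red [0.559 0.038 0.195] [0.554 0.033 0.162] [0.569 0.049 0.199] 316.3888888888889 215.44444444444446 36
side green [ 0.586 -0.099  0.114] [ 0.575 -0.105  0.09 ] [ 0.61  -0.071  0.132]
top mat (527.3703002929688, 280.56640625) 63.53489303588867 [0.527 0.28  0.007]
side mat (529.8268432617188, 279.385009765625) 65.48133850097656 [0.529 0.277 0.007]
```

```bash
cat > g.py <<'E'
from rig import r
import numpy as np
from scipy.spatial.transform import Rotation as Ro
def rows(T,base=None):
    """world TCP targets (x,y,z,yaw) tool down -> rows; base: commanded (x,y,z,yaw)"""
    s=r.get_state()
    if base is None: p=s["position"]; R=Ro.from_euler("xyz",s["eef_rot"])
    else: p=np.array(base[:3]); R=Ro.from_euler("xyz",[np.pi,0,base[3]])
    out=[]
    for t in T:
        D=R.inv()*Ro.from_euler("xyz",[np.pi,0,t[3]])
        out.append(np.round(np.r_[R.inv().apply(np.array(t[:3])-p)/.4,D.as_rotvec()/np.pi],3).tolist())
    print(out); return out
E
python3 - <<'E'
from g import *
Y=1.943; B=(0.2022,.5649,.3026,2.7978)
A=(.42,.22,.3,Y); rows([A],B); rows([(.5965,-.082,.28,Y),(.5965,-.082,.179,Y)],A)
E
```

```text
[[-0.803, -0.628, 0.006, 0.0, -0.0, 0.272]]
[[-0.864, 0.136, 0.05, 0.0, 0.0, 0.0], [-0.864, 0.136, 0.302, 0.0, 0.0, 0.0]]
```

Request:
{"name": "arm_command", "arguments": {"plan": [[[-0.803,-0.628,0.006,0,0,0.272],[-0.803,-0.628,0.006,0,0,0.272],[-0.803,-0.628,0.006,0,0,0.272],[-0.803,-0.628,0.006,0,0,0.272],[-0.803,-0.628,0.006,0,0,0.272],[-0.803,-0.628,0.006,0,0,0.272],[-0.803,-0.628,0.006,0,0,0.272],[-0.803,-0.628,0.006,0,0,0.272]]], "claw": -1, "newtons": 20}}

```text
t: 2.1
position: [0.4212, 0.2185, 0.3004]
eef_rot: [3.141, 0.0, 1.939]
ft_force: [-0.6, 0.5, 0.0]
opening: 0.0881
```

Request:
{"name": "arm_command", "arguments": {"plan": [[[-0.864,0.136,0.05,0,0,0],[-0.864,0.136,0.05,0,0,0],[-0.864,0.136,0.05,0,0,0],[-0.864,0.136,0.05,0,0,0],[-0.864,0.136,0.05,0,0,0],[-0.864,0.136,0.05,0,0,0],[-0.864,0.136,0.05,0,0,0],[-0.864,0.136,0.05,0,0,0]]]}}

```text
t: 3.1
position: [0.5959, -0.0804, 0.28]
eef_rot: [-3.141, -0.001, 1.944]
ft_force: [-0.2, -0.2, -1.1]
opening: 0.0878
```

Request:
{"name": "arm_command", "arguments": {"plan": [[[0,0,0.126,0,0,0],[0,0,0.2,0,0,0],[0,0,0.252,0,0,0],[0,0,0.252,0,0,0]]]}}

```text
t: 3.6
position: [0.5946, -0.0798, 0.1782]
eef_rot: [-3.138, -0.003, 1.945]
ft_force: [-0.2, -0.0, 0.4]
opening: 0.0877
```

Request:
{"name": "arm_command", "arguments": {"plan": [[[0,0,0,0,0,0],[0,0,0,0,0,0],[0,0,0,0,0,0],[0,0,0,0,0,0],[0,0,0,0,0,0],[0,0,0,0,0,0]]], "claw": 1, "newtons": 20}}

```text
t: 4.35
position: [0.5967, -0.0822, 0.1797]
eef_rot: [3.141, 0.0, 1.943]
ft_force: [0.2, 0.7, 2.1]
opening: 0.0436
```

```bash
python3 - <<'E'
from g import *
Y=1.943; B=(.5965,-.082,.179,Y)
rows([(.5965,-.082,.33,Y),(.528,.279,.33,Y)],B);rows([(.528,.279,.125,Y),(.528,.279,.106,Y)],(.528,.279,.33,Y))
E
```

```text
[[-0.0, 0.0, -0.378, 0.0, 0.0, 0.0], [0.903, 0.169, -0.378, 0.0, 0.0, 0.0]]
[[0.0, -0.0, 0.512, 0.0, 0.0, 0.0], [0.0, -0.0, 0.56, 0.0, 0.0, 0.0]]
```

Request:
{"name": "arm_command", "arguments": {"plan": [[[0,0,-0.378,0,0,0],[0,0,-0.378,0,0,0],[0,0,-0.378,0,0,0],[0.15,0.028,-0.378,0,0,0],[0.3,0.056,-0.378,0,0,0],[0.45,0.084,-0.378,0,0,0],[0.6,0.112,-0.378,0,0,0],[0.75,0.14,-0.378,0,0,0],[0.903,0.169,-0.378,0,0,0],[0.903,0.169,-0.378,0,0,0]]]}}

```text
t: 5.6
position: [0.5263, 0.2829, 0.33]
eef_rot: [-3.141, -0.001, 1.949]
ft_force: [0.0, -1.5, -0.8]
opening: 0.0433
```

Request:
{"name": "arm_command", "arguments": {"plan": [[[0,0,0.13,0,0,0],[0,0,0.26,0,0,0],[0,0,0.39,0,0,0],[0,0,0.47,0,0,0],[0,0,0.512,0,0,0],[0,0,0.535,0,0,0],[0,0,0.55,0,0,0],[0,0,0.558,0,0,0],[0,0,0.558,0,0,0]]]}}

```text
t: 6.72
position: [0.5282, 0.2792, 0.108]
eef_rot: [3.141, 0.0, 1.943]
ft_force: [-0.1, -0.7, -1.6]
opening: 0.0438
```

Request:
{"name": "arm_command", "arguments": {"plan": [[[0,0,0.003,0,0,0],[0,0,0.005,0,0,0],[0,0,0.005,0,0,0]]]}}

```text
t: 7.1
position: [0.5281, 0.2791, 0.1057]
eef_rot: [3.141, 0.0, 1.943]
ft_force: [-0.3, -0.0, 1.0]
opening: 0.0435
```

Request:
{"name": "arm_command", "arguments": {"plan": [[[0,0,0.001,0,0,0],[0,0,0.001,0,0,0],[0,0,0.001,0,0,0],[0,0,0.001,0,0,0],[0,0,0.001,0,0,0]]], "claw": -1}}

```text
t: 7.72
position: [0.5279, 0.279, 0.105]
eef_rot: [-3.141, 0.0, 1.943]
ft_force: [0.0, -0.7, 1.2]
opening: 0.087
```

Request:
{"name": "arm_command", "arguments": {"plan": [[[0,0,-0.05,0,0,0],[0,0,-0.15,0,0,0],[0,0,-0.3,0,0,0],[0,0,-0.44,0,0,0],[0,0,-0.51,0,0,0],[0,0,-0.51,0,0,0]]]}}

```text
t: 8.48
position: [0.5291, 0.2795, 0.3118]
eef_rot: [3.136, 0.0, 1.943]
ft_force: [0.1, -0.4, 0.3]
opening: 0.0877
```

```bash
python3 - <<'E'
from m import *
for nm,P,dd in(("top",Pt,d),("side",Ps,ds)):
    s=P[sel(P,dd,.02,.1,(.528,.279),.06)]; t=s[s[:,2]>.074]
    print(nm,s.min(0).round(3),s.max(0).round(3),"top",np.mean(t,0).round(3),len(t))
cv2.imwrite("pics/v3.png",cv2.resize(ims[160:300,190:400,::-1],(795,530),interpolation=cv2.INTER_CUBIC))
from g import rows
Y=1.943
C=(.561,.043,.30,Y); rows([C]); rows([(.561,.043,.24,Y)],C)
E
```

```text
top [0.505 0.258 0.02 ] [0.547 0.298 0.089] top [0.53  0.275 0.082] 109
side [0.507 0.254 0.02 ] [0.551 0.3   0.085] top [0.529 0.277 0.081] 131
[[-0.58, -0.136, 0.021, -0.0, 0.0, 0.0]]
[[0.0, -0.0, 0.15, 0.0, 0.0, 0.0]]
```

View pics/v3.png

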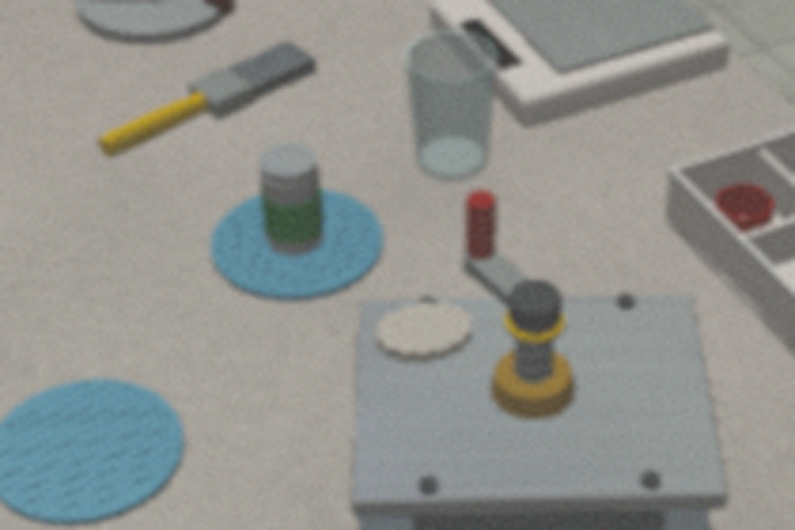

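The tin stands upright on the left-most mat (crop 290,200); the red handle (480,225) is free to grip.

Request:
{"name": "arm_command", "arguments": {"plan": [[[-0.15,-0.035,0.02,0,0,0],[-0.3,-0.07,0.02,0,0,0],[-0.45,-0.105,0.02,0,0,0],[-0.58,-0.136,0.02,0,0,0],[-0.58,-0.136,0.02,0,0,0],[-0.58,-0.136,0.02,0,0,0]]], "claw": 0}}

```text
t: 9.32
position: [0.5608, 0.0434, 0.2994]
eef_rot: [-3.139, -0.002, 1.942]
ft_force: [0.5, 0.2, -0.4]
opening: 0.0438
```

Request:
{"name": "arm_command", "arguments": {"plan": [[[0,0,0.05,0,0,0],[0,0,0.1,0,0,0],[0,0,0.15,0,0,0],[0,0,0.15,0,0,0],[0,0,0.15,0,0,0]]]}}

```text
t: 9.95
position: [0.5617, 0.0442, 0.2413]
eef_rot: [-3.142, -0.0, 1.945]
ft_force: [0.2, -0.0, -0.3]
opening: 0.0434
```

Request:
{"name": "arm_command", "arguments": {"plan": [[[0,0,0,0,0,0],[0,0,0,0,0,0],[0,0,0,0,0,0],[0,0,0,0,0,0],[0,0,0,0,0,0]]], "claw": 1, "newtons": 8}}

```text
t: 10.58
position: [0.5618, 0.043, 0.2414]
eef_rot: [3.141, 0.0, 1.943]
ft_force: [-0.6, -0.3, 3.4]
opening: 0.018
```

```bash
cat >> g.py <<'E'
C0=np.array([.5692,-.0114]); Y=1.943
def arc(degs,z,base,c=C0,rad=.055):
    """degs: world angles; z: TCP heights (scalar or list); base commanded (deg,z)"""
    P=lambda a,z:(c[0]+rad*np.cos(np.radians(a)),c[1]+rad*np.sin(np.radians(a)),z,Y)
    z=np.broadcast_to(z,len(degs)); B=P(*base) if len(base)==2 else base
    return rows([P(a,zz) for a,zz in zip(degs,z)],B)
E
python3 - <<'E'
from g import *
arc(np.linspace(106,170,9),.24,(.561,.043,.24,Y))
E
```

```text
[[0.003, -0.018, -0.0, 0.0, 0.0, 0.0], [0.003, -0.037, -0.0, 0.0, 0.0, 0.0], [0.001, -0.056, -0.0, 0.0, 0.0, 0.0], [-0.004, -0.074, -0.0, 0.0, 0.0, 0.0], [-0.011, -0.092, -0.0, 0.0, 0.0, 0.0], [-0.021, -0.109, -0.0, 0.0, 0.0, 0.0], [-0.033, -0.124, -0.0, 0.0, 0.0, 0.0], [-0.047, -0.137, -0.0, 0.0, 0.0, 0.0], [-0.063, -0.148, -0.0, 0.0, 0.0, 0.0]]
```

Request:
{"name": "arm_command", "arguments": {"plan": [[[0.003,-0.018,0,0,0,0],[0.003,-0.037,0,0,0,0],[0.001,-0.056,0,0,0,0],[-0.004,-0.074,0,0,0,0]]]}}

```text
t: 11.08
position: [0.5359, 0.0317, 0.2414]
eef_rot: [3.137, -0.0, 1.943]
ft_force: [4.2, 5.5, 3.6]
opening: 0.0181
```

Request:
{"name": "arm_command", "arguments": {"plan": [[[-0.007,-0.018,0,0,0,0],[-0.017,-0.035,0,0,0,0],[-0.029,-0.05,0,0,0,0],[-0.043,-0.063,0,0,0,0],[-0.059,-0.074,0,0,0,0],[-0.059,-0.074,0,0,0,0]]]}}

```text
t: 11.82
position: [0.516, -0.0026, 0.2416]
eef_rot: [3.141, 0.002, 1.943]
ft_force: [0.5, -4.1, 4.8]
opening: 0.0181
```

```bash
python3 - <<'E'
from m import *
from g import *
s=r.get_state(); p=s["position"]; print(p,s["ft_force"],np.degrees(np.arctan2(p[1]-C0[1],p[0]-C0[0])),np.hypot(*(p[:2]-C0)))
for nm,P,dd in(("top",Pt,d),("side",Ps,ds)):
    h=P[sel(P,dd,.13,.18,C0,.013)]; print(nm,len(h),np.percentile(h[:,2],[10,50,80,90]).round(4) if len(h) else "")
cv2.imwrite("pics/v4.png",cv2.resize(ims[180:320,240:440,::-1],(800,560),interpolation=cv2.INTER_CUBIC))
arc(np.linspace(174,198,9),.24,(170,.24))
E
```

```text
[ 0.51594691 -0.00285285  0.24157104] [ 0.661023   -4.16302076  5.19310003] 170.8817670499228 0.05393464316524411
top 0 
side 75 [0.1562 0.1585 0.1596 0.1602]
[[-0.008, -0.005, -0.0, 0.0, 0.0, 0.0], [-0.015, -0.008, -0.0, 0.0, 0.0, 0.0], [-0.021, -0.011, -0.0, 0.0, 0.0, 0.0], [-0.028, -0.013, -0.0, 0.0, 0.0, 0.0], [-0.035, -0.015, -0.0, 0.0, 0.0, 0.0], [-0.042, -0.017, -0.0, 0.0, 0.0, 0.0], [-0.049, -0.018, -0.0, 0.0, 0.0, 0.0], [-0.056, -0.019, -0.0, 0.0, 0.0, 0.0], [-0.064, -0.02, -0.0, 0.0, 0.0, 0.0]]
```

View pics/v4.png

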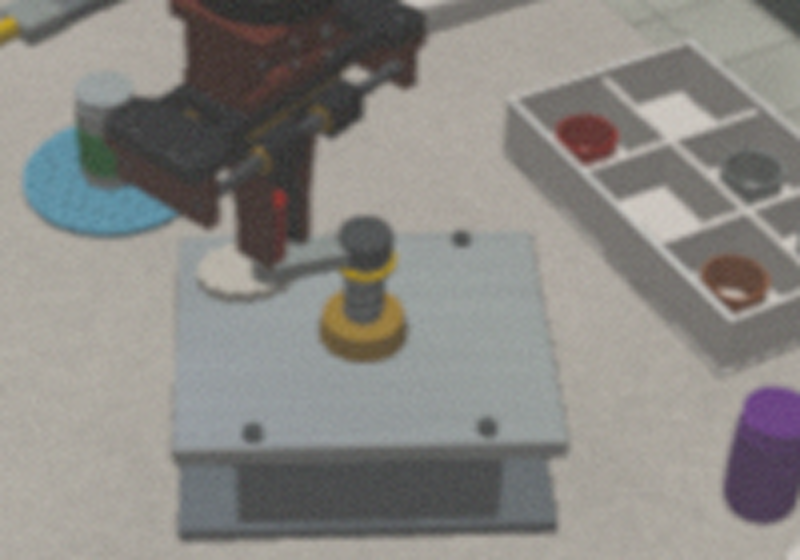

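Request:
{"name": "arm_command", "arguments": {"plan": [[[-0.008,-0.005,0,0,0,0],[-0.015,-0.008,0,0,0,0],[-0.021,-0.011,0,0,0,0],[-0.021,-0.011,0,0,0,0]]]}}

```text
t: 12.42
position: [0.5149, -0.012, 0.2409]
eef_rot: [-3.141, 0.002, 1.944]
ft_force: [1.5, -5.1, 2.1]
opening: 0.0183
```

Request:
{"name": "arm_command", "arguments": {"plan": [[[-0.004,-0.001,0,0,0,0],[-0.007,-0.002,0,0,0,0],[-0.007,-0.002,0,0,0,0]]]}}

```text
t: 12.8
position: [0.515, -0.0148, 0.2404]
eef_rot: [-3.141, 0.001, 1.943]
ft_force: [3.4, -4.7, -7.8]
opening: 0.0179
```

```bash
cat > k.py <<'E'
from m import *
from g import *
s=r.get_state(); p=s["position"]; print(s["t"],p,s["ft_force"].round(1),s["opening"],"ang",np.degrees(np.arctan2(p[1]-C0[1],p[0]-C0[0])),np.hypot(*(p[:2]-C0)))
h=Ps[sel(Ps,ds,.12,.18,C0,.013)]; print("hub",len(h),np.percentile(h[:,2],[10,50,80,90]).round(4) if len(h) else "")
E
python3 k.py
```

```text
12.9 [ 0.51495011 -0.0149023   0.24031522] [ 4.6 -4.3 -7.3] 0.017850705283870193 ang -176.30618271995795 0.05436282151518265
hub 92 [0.1235 0.1563 0.1573 0.1578]
```

Request:
{"name": "arm_command", "arguments": {"plan": [[[-0.004,-0.001,0,0,0,0],[-0.007,-0.002,0,0,0,0],[-0.007,-0.002,0,0,0,0],[-0.007,-0.002,0,0,0,0]]], "newtons": 5}}

```text
t: 13.4
position: [0.5147, -0.0167, 0.2408]
eef_rot: [-3.141, -0.001, 1.943]
ft_force: [1.1, 2.4, -5.8]
opening: 0.0177
```

```bash
python3 k.py
```

```text
13.5 [ 0.51471689 -0.01672741  0.24083884] [ 0.6  3.2 -5.9] 0.017891181476825797 ang -174.41531947901925 0.05474294498886289
hub 68 [0.1468 0.1484 0.1494 0.1499]
```

```bash
python3 - <<'E'
from g import *
z=lambda a:.230-.012*(186-a)/360
a=[186,186]+[186-12*i for i in range(1,9)]; arc(a,[.235]+[z(q) for q in a[1:]],(186,.24))
l=a[-1]; 
for n in range(3):
    a=[l-12*i for i in range(1,11)]; a=[max(q,-176) for q in a]; arc(a,[z(q) for q in a],(l,z(l))); print(a); l=a[-1]
E
```

```text
[[0.0, -0.0, 0.013, 0.0, 0.0, 0.0], [0.0, -0.0, 0.025, 0.0, 0.0, 0.0], [0.027, 0.01, 0.026, 0.0, 0.0, 0.0], [0.051, 0.026, 0.027, 0.0, 0.0, 0.0], [0.071, 0.047, 0.028, 0.0, 0.0, 0.0], [0.087, 0.071, 0.029, 0.0, 0.0, 0.0], [0.097, 0.098, 0.03, 0.0, 0.0, 0.0], [0.101, 0.126, 0.031, 0.0, 0.0, 0.0], [0.099, 0.155, 0.032, 0.0, 0.0, 0.0], [0.092, 0.183, 0.033, 0.0, 0.0, 0.0]]
[[-0.013, 0.026, 0.001, 0.0, 0.0, 0.0], [-0.031, 0.048, 0.002, 0.0, 0.0, 0.0], [-0.054, 0.066, 0.003, 0.0, 0.0, 0.0], [-0.08, 0.079, 0.004, 0.0, 0.0, 0.0], [-0.107, 0.086, 0.005, 0.0, 0.0, 0.0], [-0.136, 0.087, 0.006, 0.0, 0.0, 0.0], [-0.164, 0.083, 0.007, 0.0, 0.0, 0.0], [-0.191, 0.072, 0.008, 0.0, 0.0, 0.0], [-0.215, 0.056, 0.009, 0.0, 0.0, 0.0], [-0.235, 0.036, 0.01, 0.0, 0.0, 0.0]]
[78, 66, 54, 42, 30, 18, 6, -6, -18, -30]
[[-0.016, -0.024, 0.001, 0.0, 0.0, 0.0], [-0.026, -0.051, 0.002, 0.0, 0.0, 0.0], [-0.03, -0.08, 0.003, 0.0, 0.0, 0.0], [-0.028, -0.108, 0.004, 0.0, 0.0, 0.0], [-0.021, -0.136, 0.005, 0.0, 0.0, 0.0], [-0.008, -0.161, 0.006, 0.0, 0.0, 0.0], [0.011, -0.184, 0.007, 0.0, 0.0, 0.0], [0.033, -0.202, 0.008, 0.0, 0.0, 0.0], [0.059, -0.215, 0.009, 0.0, 0.0, 0.0], [0.087, -0.222, 0.01, 0.0, 0.0, 0.0]]
[-42, -54, -66, -78, -90, -102, -114, -126, -138, -150]
[[0.029, -0.001, 0.001, 0.0, 0.0, 0.0], [0.057, 0.003, 0.002, 0.0, 0.0, 0.0], [0.062, 0.005, 0.002, 0.0, 0.0, 0.0], [0.062, 0.005, 0.002, 0.0, 0.0, 0.0], [0.062, 0.005, 0.002, 0.0, 0.0, 0.0], [0.062, 0.005, 0.002, 0.0, 0.0, 0.0], [0.062, 0.005, 0.002, 0.0, 0.0, 0.0], [0.062, 0.005, 0.002, 0.0, 0.0, 0.0], [0.062, 0.005, 0.002, 0.0, 0.0, 0.0], [0.062, 0.005, 0.002, 0.0, 0.0, 0.0]]
[-162, -174, -176, -176, -176, -176, -176, -176, -176, -176]
```

Request:
{"name": "arm_command", "arguments": {"plan": [[[0,0,0.013,0,0,0],[0,0,0.025,0,0,0],[0.027,0.01,0.026,0,0,0],[0.051,0.026,0.027,0,0,0],[0.071,0.047,0.028,0,0,0],[0.087,0.071,0.029,0,0,0],[0.097,0.098,0.03,0,0,0],[0.101,0.126,0.031,0,0,0],[0.099,0.155,0.032,0,0,0],[0.092,0.183,0.033,0,0,0]]], "newtons": 8}}

```text
t: 14.75
position: [0.5673, 0.0438, 0.2273]
eef_rot: [-3.135, -0.002, 1.944]
ft_force: [-8.6, -1.3, 3.8]
opening: 0.0178
```

```bash
python3 k.py
```

```text
14.85 [0.57026754 0.04360001 0.22756362] [ 2.5  1.1 -6.9] 0.017633913292653937 ang 88.88804094679008 0.055010368406437284
hub 73 [0.1424 0.1451 0.1461 0.1465]
```

Request:
{"name": "arm_command", "arguments": {"plan": [[[-0.013,0.026,0.001,0,0,0],[-0.031,0.048,0.002,0,0,0],[-0.054,0.066,0.003,0,0,0],[-0.08,0.079,0.004,0,0,0],[-0.107,0.086,0.005,0,0,0],[-0.136,0.087,0.006,0,0,0],[-0.164,0.083,0.007,0,0,0],[-0.191,0.072,0.008,0,0,0],[-0.215,0.056,0.009,0,0,0],[-0.235,0.036,0.01,0,0,0]]]}}

```text
t: 16.1
position: [0.6175, -0.0394, 0.2239]
eef_rot: [3.141, 0.0, 1.943]
ft_force: [-0.5, -0.1, 0.2]
opening: 0.0003
```

Request:
{"name": "arm_command", "arguments": {"plan": [[[-0.016,-0.024,0.001,0,0,0],[-0.026,-0.051,0.002,0,0,0],[-0.03,-0.08,0.003,0,0,0],[-0.028,-0.108,0.004,0,0,0],[-0.021,-0.136,0.005,0,0,0],[-0.008,-0.161,0.006,0,0,0],[0.011,-0.184,0.007,0,0,0],[0.033,-0.202,0.008,0,0,0],[0.059,-0.215,0.009,0,0,0],[0.087,-0.222,0.01,0,0,0]]]}}

```text
t: 17.35
position: [0.5217, -0.0377, 0.2199]
eef_rot: [-3.142, 0.0, 1.943]
ft_force: [0.2, -0.2, -0.5]
opening: 0.0006
```

Request:
{"name": "arm_command", "arguments": {"plan": [[[0.029,-0.001,0.001,0,0,0],[0.055,0.003,0.002,0,0,0],[0.062,0.005,0.002,0,0,0],[0.062,0.005,0.002,0,0,0],[0.062,0.005,0.002,0,0,0]]]}}

```text
t: 17.98
position: [0.5154, -0.0148, 0.2191]
eef_rot: [3.141, 0.0, 1.943]
ft_force: [-1.2, 0.3, 0.4]
opening: 0.0001
```

```bash
cat >> k.py <<'E'
import time
cv2.imwrite(f"pics/k{int(time.time())}.png",cv2.resize(ims[160:320,210:430,::-1],(770,560),interpolation=cv2.INTER_CUBIC))
# handle/arm direction from side camera: points at arm-top height between hub and handle
top=np.percentile(h[:,2],90); a=Ps[sel(Ps,ds,top-.012,top-.002,C0,.045)&~sel(Ps,ds,0,1,C0,.02)]
if len(a): print("arm",len(a),a.mean(0).round(4),np.degrees(np.arctan2(a[:,1].mean()-C0[1],a[:,0].mean()-C0[0])))
E
python3 k.py; ls pics
```

```text
18.075 [ 0.51527516 -0.0148663   0.21905925] [0.1 0.4 0.1] 0.0004971833836643101 ang -176.32207852598796 0.054036133618740434
hub 66 [0.1413 0.1431 0.1441 0.1445]
arm 70 [0.5969 0.002  0.1387] 25.799799023807324
k1796363205.png
side0.png
top0.png
v1.png
v3.png
v4.png
```

The crank slipped out of the fingers along the pads (opening 0). I'll back off upward, open, turn the gripper so the pads are tangential, and look.

Request:
{"name": "arm_command", "arguments": {"plan": [[[0,0,-0.1,0,0,0],[0,0,-0.2,0,0,-0.06],[0,0,-0.2,0,0,-0.522],[0,0,-0.2,0,0,-0.522],[0,0,-0.2,0,0,-0.522],[0,0,-0.2,0,0,-0.522],[0,0,-0.2,0,0,-0.522],[0,0,-0.2,0,0,-0.522],[0,0,-0.2,0,0,-0.522],[0,0,-0.2,0,0,-0.522]]], "claw": 0}}

```text
t: 19.32
position: [0.5151, -0.0149, 0.299]
eef_rot: [-3.142, -0.0, -2.695]
ft_force: [-0.1, 0.9, -0.4]
opening: 0.044
```

```bash
cat >> k.py <<'E'
for nm,I,P,dd in(("side",ims,Ps,ds),("top",im,Pt,d)):
    m=red(I)&sel(P,dd,.13,.21,C0,.09)
    if m.any():
        q=P[m]; print(nm,"red",len(q),q.mean(0).round(4),q.min(0).round(3),q.max(0).round(3))
E
rm pics/k*; python3 k.py; python3 -c "
from rig import r;print(r.get_state()['q'],r.get_state()['eef_rot'])"; mv pics/k*.png pics/v5.png
```

```text
19.425 [ 0.51511811 -0.01483152  0.29902809] [ 0.3 -0.6  0.4] 0.043659993114711776 ang -176.36942811801615 0.05419064621945144
hub 74 [0.1408 0.1429 0.1443 0.1451]
arm 66 [0.5981 0.0027 0.1387] 26.04602803068948
side red 72 [0.613  0.0134 0.1691] [0.608 0.007 0.145] [0.622 0.025 0.184]
[-1.62803707e-01  2.40843655e-01  1.69497429e+00 -1.50026990e-04
  1.20587761e+00 -2.17563841e+00] [-3.14153589e+00 -1.64344457e-04 -2.69950073e+00]
```

View pics/v5.png

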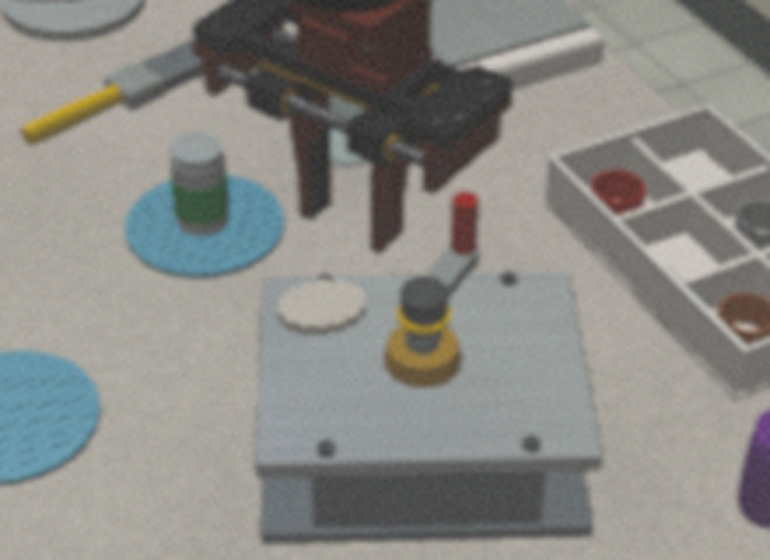

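```bash
python3 - <<'E'
from g import *
y=np.radians(212.5); c=(.6156,.0182)
s=r.get_state(); B=(*s["position"],np.radians(205.33))
rows([(*c,.299,y)],B); rows([(*c,.225,y)],(*c,.299,y))
E
```

```text
[[-0.262, -0.033, 0.0, 0.0, 0.0, -0.04]]
[[-0.0, -0.0, 0.185, 0.0, 0.0, 0.0]]
```

Request:
{"name": "arm_command", "arguments": {"plan": [[[-0.131,-0.016,0,0,0,-0.02],[-0.262,-0.033,0,0,0,-0.04],[-0.262,-0.033,0,0,0,-0.04],[-0.262,-0.033,0,0,0,-0.04]]]}}

```text
t: 19.92
position: [0.6146, 0.0182, 0.2985]
eef_rot: [3.141, -0.002, -2.576]
ft_force: [1.0, -0.0, -1.3]
opening: 0.0439
```

Request:
{"name": "arm_command", "arguments": {"plan": [[[0,0,0.06,0,0,0],[0,0,0.12,0,0,0],[0,0,0.185,0,0,0],[0,0,0.185,0,0,0],[0,0,0.185,0,0,0]]]}}

```text
t: 20.55
position: [0.6152, 0.018, 0.2261]
eef_rot: [-3.141, 0.0, -2.575]
ft_force: [-0.5, -0.6, 0.2]
opening: 0.0437
```

Request:
{"name": "arm_command", "arguments": {"plan": [[[0,0,0,0,0,0],[0,0,0,0,0,0],[0,0,0,0,0,0],[0,0,0,0,0,0],[0,0,0,0,0,0]]], "claw": 1, "newtons": 9}}

```text
t: 21.18
position: [0.616, 0.0178, 0.2255]
eef_rot: [-3.14, 0.001, -2.574]
ft_force: [0.4, -2.0, 3.2]
opening: 0.0179
```

```bash
python3 - <<'E'
from g import *
z=lambda a:.225-.012*(32.5-a)/360
P=lambda a:(*(C0+.055*np.r_[np.cos(np.radians(a)),np.sin(np.radians(a))]),z(a),np.radians(a+180))
l=32.5
for n,k in((0,8),(1,9),(2,9)):
    a=np.linspace(l,[-40,-110,-176][n],k+1)[1:]; print(a.round(1)); rows([P(q) for q in a],P(l)); l=a[-1]
E
```

```text
[ 23.4  14.4   5.3  -3.8 -12.8 -21.9 -30.9 -40. ]
[[0.002, -0.022, 0.001, 0.0, -0.0, 0.05], [0.007, -0.043, 0.002, 0.0, -0.0, 0.101], [0.015, -0.063, 0.002, 0.0, -0.0, 0.151], [0.027, -0.081, 0.003, 0.0, -0.0, 0.201], [0.041, -0.098, 0.004, 0.0, -0.0, 0.252], [0.057, -0.112, 0.005, 0.0, -0.0, 0.302], [0.076, -0.123, 0.005, -0.0, -0.0, 0.352], [0.096, -0.131, 0.006, -0.0, -0.0, 0.403]]
[ -47.8  -55.6  -63.3  -71.1  -78.9  -86.7  -94.4 -102.2 -110. ]
[[0.001, -0.019, 0.001, 0.0, -0.0, 0.043], [0.005, -0.037, 0.001, 0.0, -0.0, 0.086], [0.011, -0.054, 0.002, 0.0, -0.0, 0.13], [0.02, -0.071, 0.003, 0.0, -0.0, 0.173], [0.03, -0.086, 0.003, 0.0, -0.0, 0.216], [0.043, -0.1, 0.004, 0.0, -0.0, 0.259], [0.058, -0.112, 0.005, 0.0, -0.0, 0.302], [0.073, -0.122, 0.005, 0.0, -0.0, 0.346], [0.09, -0.129, 0.006, 0.0, -0.0, 0.389]]
[-117.3 -124.7 -132.  -139.3 -146.7 -154.  -161.3 -168.7 -176. ]
[[0.001, -0.018, 0.001, 0.0, -0.0, 0.041], [0.004, -0.035, 0.001, 0.0, -0.0, 0.081], [0.01, -0.052, 0.002, 0.0, -0.0, 0.122], [0.018, -0.067, 0.002, 0.0, -0.0, 0.163], [0.027, -0.082, 0.003, 0.0, -0.0, 0.204], [0.039, -0.096, 0.004, 0.0, -0.0, 0.244], [0.052, -0.107, 0.004, 0.0, -0.0, 0.285], [0.066, -0.117, 0.005, -0.0, -0.0, 0.326], [0.082, -0.126, 0.006, 0.0, -0.0, 0.367]]
```

Request:
{"name": "arm_command", "arguments": {"plan": [[[0.002,-0.022,0.001,0,0,0.05],[0.007,-0.043,0.002,0,0,0.101],[0.015,-0.063,0.002,0,0,0.151],[0.027,-0.081,0.003,0,0,0.201],[0.041,-0.098,0.004,0,0,0.252],[0.057,-0.112,0.005,0,0,0.302],[0.076,-0.123,0.005,0,0,0.352],[0.096,-0.131,0.006,0,0,0.403],[0.096,-0.131,0.006,0,0,0.403]]]}}

```text
t: 22.3
position: [0.6107, -0.047, 0.2226]
eef_rot: [-3.14, -0.0, 2.444]
ft_force: [-2.5, -3.1, 2.7]
opening: 0.018
```

Held, small forces; continue.

Request:
{"name": "arm_command", "arguments": {"plan": [[[0.001,-0.019,0.001,0,0,0.043],[0.005,-0.037,0.001,0,0,0.086],[0.011,-0.054,0.002,0,0,0.13],[0.02,-0.071,0.003,0,0,0.173],[0.03,-0.086,0.003,0,0,0.216],[0.043,-0.1,0.004,0,0,0.259],[0.058,-0.112,0.005,0,0,0.302],[0.073,-0.122,0.005,0,0,0.346],[0.09,-0.129,0.006,0,0,0.389],[0.09,-0.129,0.006,0,0,0.389]]]}}

```text
t: 23.55
position: [0.5499, -0.0626, 0.2203]
eef_rot: [-3.14, 0.0, 1.224]
ft_force: [-2.4, -0.6, 4.1]
opening: 0.0178
```

Request:
{"name": "arm_command", "arguments": {"plan": [[[0.001,-0.018,0.001,0,0,0.041],[0.004,-0.035,0.001,0,0,0.081],[0.01,-0.052,0.002,0,0,0.122],[0.018,-0.067,0.002,0,0,0.163],[0.027,-0.082,0.003,0,0,0.204],[0.039,-0.096,0.004,0,0,0.244],[0.052,-0.107,0.004,0,0,0.285],[0.066,-0.117,0.005,0,0,0.326],[0.082,-0.126,0.006,0,0,0.367],[0.082,-0.126,0.006,0,0,0.367]]]}}

```text
t: 24.8
position: [0.5143, -0.0138, 0.2181]
eef_rot: [-3.14, 0.0, 0.072]
ft_force: [-1.5, 6.0, 4.5]
opening: 0.0177
```

```bash
python3 k.py;  mv pics/k*.png pics/v6.png
```

```text
24.9 [ 0.51429572 -0.01366874  0.21803472] [-1.   4.8  5.7] 0.01766146428372259 ang -177.63379038742232 0.05495113543935856
hub 27 [0.1348 0.1359 0.1366 0.1377]
arm 45 [ 0.5415 -0.021   0.1306] -160.7666544399018
side red 12 [ 0.5089 -0.0133  0.1746] [ 0.506 -0.028  0.17 ] [ 0.514 -0.005  0.187]
```

View pics/v6.png

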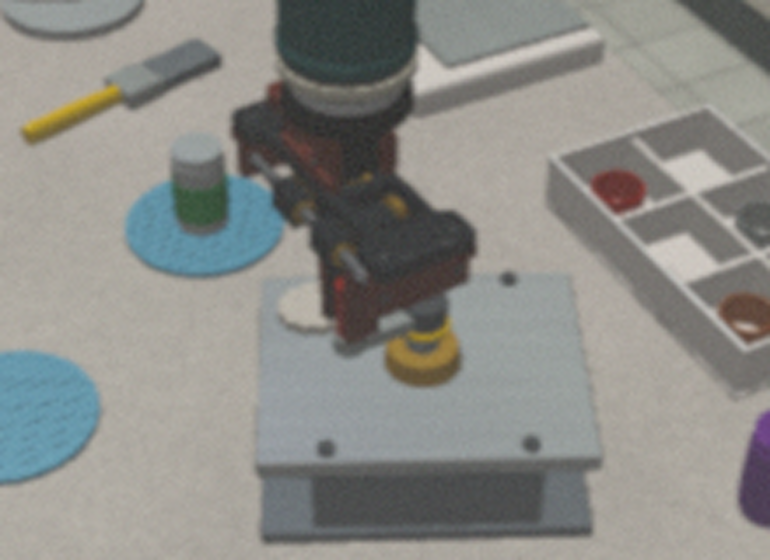

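```bash
python3 -c "
from rig import r
s=r.get_state();print(s['t'],s['ft_force'],s['opening']);print(r.close_job())"
```

```text
24.9 [-0.98951712  4.82063767  5.65226674] 0.01766146428372259
the job is handed in; nothing more can be done
None
```

I moved the green tin, found the thread, turned the crank one full turn forward, and handed the job in at 24.9 s with the gripper still holding the red handle.

- **Tin:** it stands upright on the left-most blue mat, measured at about (0.529, 0.277), and is still there in the last picture.
- **Drop:** turning the crank backward, the bolt dropped about 10 mm by depth, at an estimated crank angle of about 0.
- **Slip on the forward turn:** about 155° into the turn the handle slid out of the fingers along the pads. The crank stayed where it was left. I lifted off and turned the gripper so its pads pushed along the handle's path. I then re-gripped and finished the turn.
- **Final state:** the crank is at about 6.30 rad by the gripper position, against 6.28 for one turn. From the estimated drop angle that is about 362°, 2° past one turn but inside my measuring error. The hub has gone down about 12 mm since the drop, as expected for one turn. The finger opening is 17.7 mm on the 18 mm handle, and forces read under 10 N throughout.

One reading disagreed: the depth estimate of the crank arm's direction at the end was -161°, against -178° from the gripper. Only one side of the arm was in view then, so I went by the gripper position and the bolt height.

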